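# Swing a ukulele neck home in its jig and wedge it

## Task

Swing the loose neck about its pivot pin until its free end presses firmly on the fence's orange sprung pad (some 5 to 10 N, for about a second) while the red wedge is still drawn back; then let go of the neck and slide the wedge in behind the free end, pushing its black post with about 10 N, until the neck is clamped snugly onto the pad. Go by feel and gently: no push or squeeze on the neck, pad or wedge may pass 20 N, the neck stays flat on its pin, and the tin, the bottles, the mug and the screwdriver are left where they are.

Things in the scene. Friction and masses are not known exactly. Their poses are not given: they have to be found in the camera images.
- jig: Neck jig: fixed plywood bed 285 x 475 x 15 mm on the bench, at some yaw. Its y runs along the fence, its x from the fence to the open side, away from the robot. Origin at bench level; the bed spans x -90 to +195, y -245 to +230 mm from it.
- pin (a point): Foot of the pivot pin on the bed's top, at jig (0, +170, 15) mm. The pin is steel, 10 mm in diameter, 18 mm tall above the bed.
- fence: Fixed aluminium bar 22 x 260 x 38 mm on the bed's -x side (jig x -75 to -53, y -140 to +120 mm). Its origin is at jig (0, 0, 15) mm, not in the bar. It carries the orange sprung pad.
- pad_place (a point): Nominal place of the pad's free face, jig (-25, -65, 27) mm. Orange pad 30 mm wide, 16 mm tall, standing out of the fence towards the neck; it gives about 7 N per mm, up to 9 mm. A set screw puts its true face anywhere within 5 mm of here along jig x, differently each time; this is not measured and must be felt.
- neck: Loose ukulele neck, brown with a dark fretted top: bar 50 mm wide, 22 mm thick, 0.15 to 0.31 kg, flat on the bed. A 12 mm hole sits over the pin; origin on the hole's axis at the underside. Its -y points to the free end; its +x side faces away from the fence. Starts swung open: its yaw is 0.35 to 0.6 rad more than the jig's; parallel to the fence at equal yaw. Friction on the bed 1 to 2 N.
- neck_end (a point): Middle of the neck's free end face, 270 mm from the hole, 11 mm above the bed. The neck reaches 25 mm past the hole on the other side.
- wedge: Red wedge 90 mm long, 18 mm tall, captive in a slide off the neck's free end, on its open side. Moves only along jig +y. Origin: underside of the nose's middle, 1 mm above the bed; starts at jig (41, -128 to -118) mm, can go to y -33. Free sliding takes about 3 N, more once it squeezes the neck: a 10 N push gives roughly 6 to 8 N of squeeze. It stays where left.
- wedge_nose (a point): Middle of the wedge's nose, 18 mm wide (jig x 32 to 50 mm). The face towards the fence widens by 1 mm in 4 backwards from here for 64 mm, so pushed along +y it goes in behind the free end of a neck lying on the pad and squeezes it onto the pad.
- wedge_post (a point): Centre of the top of the black push post on the wedge's tail: round, 18 mm in diameter, from 34 to 71 mm above the bench, 80 mm behind the nose and 8 mm nearer the fence. Push it from behind along jig +y.
- tin: Bystander: small brass tin, 44 mm diameter, 26 mm tall, standing on the bed; origin under its centre.
- glue: Bystander: small white glue bottle, 36 mm diameter, 75 mm tall, standing on the bed; origin under its centre.
- polish: Bystander: black bottle with a red cap, 70 mm diameter, 190 mm tall, on the bench; origin under its centre.
- driver: Bystander: red-handled screwdriver lying on the bench, about 200 mm long.
- mug: Bystander: blue mug, 80 mm diameter, 90 mm tall; origin under its centre.

How it is judged:
By the outcome, as a careful person would: the job done as asked, in the order asked, and still so for the second after the job is handed in, with the robot touching nothing.
It also fails if it takes over 67 s, if anything falls off the work surface, if the arm or the gripper's body presses on something with over 40 N, if the wrist force passes 120 N, or if a joint passes its speed limit or range.

## Robot

A 6-joint arm with a two-finger parallel gripper is mounted at the origin on the work surface. World frame = base frame: x ahead of the robot, y to its left, z up, the work surface at z = 0. Lengths are in m, angles in rad, forces in N, time in s.
With the tool pointing down it reaches from about 0.375 to 0.9 m from the base axis. Payload 3.1 kg.
Tool frame: the origin (TCP) lies where the fingers leave the gripper's body, on its centre line; the fingertips stand 73 mm ahead of it and the grasp point (between the pads) lies 54 mm ahead of it; z points along the fingers, y is the line along which they close (so a half turn about z gives the same grasp; the last joint's range is limited). The gripper opens to 85 mm and grips with 20 to 120 N. Pads are 22 mm wide; open, the fingers measure 114 mm over their backs; the gripper's body (76 mm by 85 mm) begins 54 mm behind the grasp point. The pads swing forward as they close: fully open they stand 13 mm farther back than shut.
Start: joints at [-1.302, 0.527, 1.433, -0, 1.181, -0.178], TCP at [0.271, -0.563, 0.304] pointing down, gripper open.
Joint ranges: [-3.08, 3.08], [-0.75, 2.2], [0.22, 2.44], [-1.43, 4.57], [0, 2.65], [-2.85, 2.85]. Speed limits (rad/s): [2.79, 2.79, 3.14, 3.14, 3.14, 3.14].

## Interface

Orientations are given as a unit quaternion [x, y, z, w].
In Python, from station import manip gives the robot as it stands.
- The arm moves only by the tool step_arm, never from a script. Its argument "moves" is one flat list of numbers, 5 for each row, row after row: the opening, from 0 (shut) to 1 (fully open), then the shift along the world's x, y, z scaled (see below), then the turn about the world's z scaled (see below). In form: [fingers, x, y, z, yaw, fingers, x, y, z, yaw, ...]. A call has 1 to 12 rows; each row is the pose to reach, as a shift and turn from the pose commanded when the call began, turning the shorter way round; what a row does not reach only later rows make up. The controller multiplies each number of a shift by 200 mm and each number of a turn by pi rad. A row lasts 1/8 s, in which the tool goes at most 62.5 mm and 10.7 degrees, less where a joint would pass 70% of its speed; a pose out of reach is approached as far as the arm can. A call with a number of a shift or a turn outside -1 to 1 is refused whole. A call with a gripper value outside its range is refused whole. The fingers move at their own pace and stop on an object; "grip_force" is the grip in N (left out, the last holds). Time passes only in rows, so rows that repeat a pose let the fingers close. It gives the time, the measured TCP pose, the force, the opening and the grip force at its end, in the units of the state.
- manip.sense(): the state, without advancing time (a new reading comes with each control period).
- manip.snapshot(name): name is "scene" or "top" or "wrist"; returns a dict with "color" (384x512x3 uint8, blue, green, red), "z_map" (384x512 float32, m along the optical axis (not along the pixel's ray), 0 where there is no reading), "fovy" (degrees; the focal length in pixels is half the picture's height over the tangent of half this angle, whatever the lens; pixels are square), "cx", "cy" (the principal point, pixels), "R" (3x3) and "t" (3): a world point X has camera coordinates R X + t; the wrist camera has in their place "mount" (4x4, takes a point from camera to tool coordinates, whose origin is the TCP and whose axes are the flange's). Camera axes: x right, y down, z forward; pixel columns grow to the right and rows downward; lengths in m; the calibration is good to about 2 mm. A picture is of the moment at which its call begins: read the wrist's pose just before it.
- manip.sign_off(): hands the job in; it is judged then, once.
The state is a dict: "t": time; "q": joint angles; "qd": joint speeds; "tau": joint torques, N m; "tcp_pos": TCP position; "tool_rot": TCP orientation; "force": force on the tool from outside, world axes, zero at the start; "ft_torque": the same for the moment, N m; "finger_gap": opening from 0.0 (shut) to 1.0 (fully open); "gripper_force": force on a finger pad.
Only numpy, scipy, OpenCV 4.12 (cv2) and the standard library are available. Lean on these libraries where they do the work, as an engineer would, in place of code of your own. Each camera call takes 0.05 s, during which the arm holds its last target. There are 200 camera calls.

## Working session

There is one attempt and no reset: what is moved stays moved. The work goes in short steps, Python scripts to look and compute and a tool call to move; the robot and the scene stay as the last step left them, time stands still between calls to the robot, and variables do not carry over. Pictures are saved under pics/ and viewed, at most 10 in all, crops included, and the job is handed in when it is done.

Besides the shell and the picture viewer there is one more tool, called after "Emit:" in YAML: its name, and indented under it one key for each argument. step_arm: Moves the arm, as the interface text tells. Its arguments: {"type":"object","properties":{"moves":{"type":"array","items":{"type":"number"}},"grip_force":{"type":"number"}},"required":["moves"]}

```bash
mkdir -p pics; ls; python3 - <<'E'
from station import manip
import cv2,pickle
s=manip.sense(); print(s['t'],s['tcp_pos'],s['tool_rot'],s['force'],s['finger_gap'])
d={}
for n in('top','scene'):
    d[n]=manip.snapshot(n); c=d[n]; print(n,c['fovy'],c['cx'],c['cy'],c['R'],c['t'])
    cv2.imwrite(f'pics/{n}1.png',c['color'])
pickle.dump(d,open('d.pkl','wb'))
E
```

```text
pics
0.0 [ 0.27049244 -0.56280618  0.3029353 ] [ 9.75037552e-01  2.22037330e-01 -4.53458219e-05 -1.09306324e-03] [ 0.01592529  0.53243631 -0.08358533] 0.9991092155521464
top 51.661283349878914 253.52725626391577 197.040025415811 [[ 0.00694983 -0.9999653   0.00459373]
 [-0.9899114  -0.00752993 -0.14148749]
 [ 0.14151717 -0.00356407 -0.98992938]] [0.01109129 0.53050748 1.00857105]
scene 56.21642681337657 253.4452525216052 191.62847610784527 [[-0.01901487  0.99977692  0.00919475]
 [ 0.7297042   0.02016402 -0.68346557]
 [-0.68349851 -0.00628657 -0.72992484]] [ 0.01236367 -0.32434013  1.3932209 ]
```

View pics/top1.png

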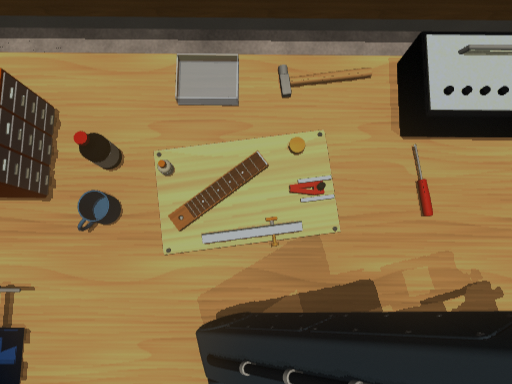

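View pics/scene1.png

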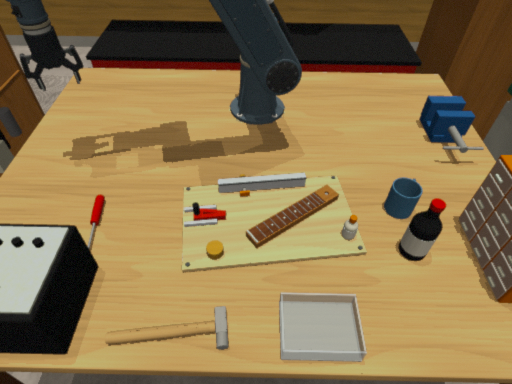

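The top view shows the bed with corners near (154,151), (325,131), (340,233) and (164,254). The neck runs from the pin end (180,218) to the free end (262,158). The wedge nose is at (289,187), the post at (320,186), the tin at (297,146), and the pad at about (271,219).

```bash
cat > h.py <<'E'
import numpy as np,cv2
def ray(c,uv,z):
    f=c['color'].shape[0]/2/np.tan(np.radians(c['fovy']/2))
    uv=np.atleast_2d(uv).astype(float)
    d=np.c_[(uv[:,0]-c['cx'])/f,(uv[:,1]-c['cy'])/f,np.ones(len(uv))]
    o=-c['R'].T@c['t']; w=d@c['R']
    return (o+w*((z-o[2])/w[:,2])[:,None])[:,:2]
def mask(c,lo,hi,box):
    m=cv2.inRange(cv2.cvtColor(c['color'],cv2.COLOR_BGR2HSV),lo,hi); k=np.zeros_like(m)
    x0,y0,x1,y1=box; k[y0:y1,x0:x1]=m[y0:y1,x0:x1]; return k
E
python3 - <<'E'
import pickle; from h import *
c=pickle.load(open('d.pkl','rb'))['top']
hsv=cv2.cvtColor(c['color'],cv2.COLOR_BGR2HSV)
for n,(u,v) in dict(bed=(200,165),bed2=(250,215),bench=(350,200),neck=(220,190),hd=(178,218),wedge=(300,188),post=(321,185),tin=(297,145),pad=(271,219)).items(): print(n,hsv[v,u])
f=c['color'].shape[0]/2/np.tan(np.radians(c['fovy']/2))
x=ray(c,[[154,151],[325,131],[340,233],[164,254]],.015); print(x,[np.linalg.norm(x[i]-x[i-1]) for i in range(4)])
cv2.imwrite('pics/crop.png',cv2.resize(c['color'][120:265,145:350],None,fx=3.9,fy=3.9,interpolation=cv2.INTER_CUBIC))
E
```

```text
bed [ 30  99 168]
bed2 [ 26 106 169]
bench [ 18 139 169]
neck [ 14 157  83]
hd [ 14 172 114]
wedge [  4 203 153]
post [21 97 55]
tin [ 21 178 168]
pad [ 15 198 156]
[[ 0.65891644  0.28824788]
 [ 0.71952966 -0.18137996]
 [ 0.43864551 -0.21615064]
 [ 0.38003235  0.25005135]] [np.float64(0.28148766799438496), np.float64(0.4735232501552216), np.float64(0.28302809695737063), np.float64(0.4698721148871627)]
```

View pics/crop.png

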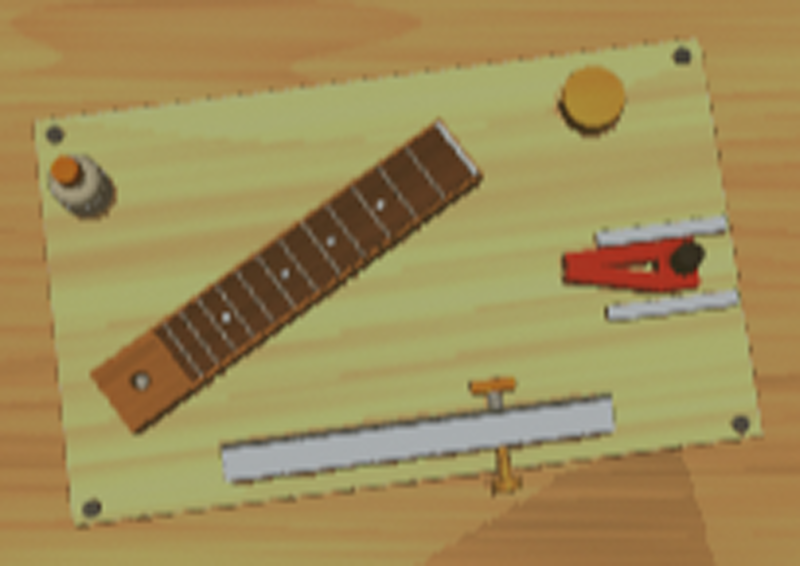

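The 3.9× crop gives these pixels:
- **Bed corners:** (37,120), (698,38), (760,435), (77,525)
- **Pin:** (141,381)
- **Neck end corners:** (439,120), (482,177)
- **Wedge nose:** (564,268)
- **Post top:** (687,257)
- **Tin:** (592,97)
- **Pad:** (493,385)

```bash
cat >> h.py <<'E'
def jigfit(P):
    J=np.array([[195,230],[195,-245],[-90,-245],[-90,230]])/1000.
    a,b=J-J.mean(0),P-P.mean(0)
    yaw=np.arctan2((a[:,0]*b[:,1]-a[:,1]*b[:,0]).sum(),(a*b).sum())
    R=np.array([[np.cos(yaw),-np.sin(yaw)],[np.sin(yaw),np.cos(yaw)]])
    return yaw,R,P.mean(0)-R@J.mean(0)
E
python3 - <<'E'
import pickle; from h import *
c=pickle.load(open('d.pkl','rb'))['top']
U=lambda a:(np.array(a)+.5)/3.9-.5+np.array([145,120])
P=ray(c,U([[37,120],[698,38],[760,435],[77,525]]),.015)
yaw,R,o=jigfit(P); print('jig',yaw,o,R)
J=lambda a,z:(ray(c,U([a]),z)[0]-o)@R*1000
for n,a,z in [('pin',(141,381),.033),('e1',(439,120),.037),('e2',(482,177),.037),('b1',(92,375),.037),('nose',(564,268),.034),('post',(687,257),.071),('tin',(592,97),.041),('pad',(493,385),.035),('fence',(222,445),.053),('fence',(612,395),.053)]:
    print(n,J(a,z).round(1),ray(c,U([a]),z)[0].round(4))
w=lambda x,y:(o+R@np.array([x,y])/1000).round(4)
print('pin w',w(0,170),'post w',w(33,-203),w(25,-65))
print(((P-o)@R*1000).round(1))
E
```

```text
jig 0.13606606780722588 [0.49888896 0.03643895] [[ 0.99075729 -0.1356466 ]
 [ 0.1356466   0.99075729]]
pin [1.000e-01 1.709e+02] [0.4758 0.2058]
e1 [152.6 -51.6] [0.6571 0.006 ]
e2 [109.1 -75.6] [ 0.6172 -0.0237]
b1 [  7.9 202.4] [0.4792 0.2381]
nose [  39.8 -122.8] [ 0.555  -0.0798]
post [  31.1 -199.8] [ 0.5568 -0.1573]
tin [ 154.3 -157.9] [ 0.6731 -0.0991]
pad [-33.2 -63.9] [ 0.4746 -0.0314]
fence [-51.  119.2] [0.4322 0.1476]
fence [ -51.4 -140. ] [ 0.467  -0.1092]
pin w [0.4758 0.2049] post w [ 0.5591 -0.1602] [ 0.5325 -0.0246]
[[ 194.4  227.3]
 [ 194.2 -242.6]
 [ -89.  -241.5]
 [ -89.5  226.9]]
```

Emit:
step_arm:
  moves: [0, 0.25, 0.38, 0, -0.05, 0, 0.5, 0.76, 0, -0.0993, 0, 0.5, 0.76, 0, -0.0993, 0, 0.5, 0.76, 0, -0.0993]

```text
t: 0.6
tcp_pos: [0.372, -0.4072, 0.3035]
tool_rot: [0.998, 0.071, -0.0, -0.002]
force: [0.7, -0.1, 0.3]
finger_gap: 0.146
gripper_force: 0.0
```

Emit:
step_arm:
  moves: [0, 0.25, 0.38, 0, 0, 0, 0.5, 0.76, 0, 0, 0, 0.5, 0.76, 0, 0, 0, 0.5, 0.76, 0, 0]

```text
t: 1.1
tcp_pos: [0.4719, -0.2569, 0.3037]
tool_rot: [0.998, 0.07, -0.0, -0.0]
force: [-0.0, -1.3, 0.6]
finger_gap: -0.002
gripper_force: 0.0
```

Emit:
step_arm:
  moves: [0, 0.25, 0.38, 0, 0, 0, 0.5, 0.76, 0, 0, 0, 0.5, 0.76, 0, 0, 0, 0.5, 0.76, 0, 0]

```text
t: 1.6
tcp_pos: [0.5722, -0.1061, 0.3036]
tool_rot: [0.998, 0.07, 0.0, 0.0]
force: [-0.6, -0.5, -0.0]
finger_gap: 0.001
gripper_force: 0.0
```

Emit:
step_arm:
  moves: [0, 0.25, 0.38, 0, 0, 0, 0.5, 0.76, 0, 0, 0, 0.5, 0.76, 0, 0, 0, 0.5, 0.76, -0.3, 0, 0, 0.5, 0.76, -0.6, 0, 0, 0.5, 0.76, -0.8, 0, 0, 0.5, 0.76, -0.8, 0, 0, 0.5, 0.76, -0.8, 0]

```text
t: 2.6
tcp_pos: [0.6719, 0.0427, 0.1454]
tool_rot: [0.998, 0.067, 0.001, 0.0]
force: [0.3, -0.1, 0.4]
finger_gap: -0.001
gripper_force: 0.0
```

```bash
python3 - <<'E'
from station import manip
import cv2,numpy as np
c=manip.snapshot('scene')['color'][150:290,160:380]; w=manip.snapshot('wrist')['color']
a=cv2.resize(c,(660,420)); b=cv2.resize(w,(560,420))
a=cv2.resize(a,(400,255));b=cv2.resize(b,(340,255)); cv2.imwrite('pics/s2.png',np.hstack([a,b]))
E
```

```text
(no output)
```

View pics/s2.png

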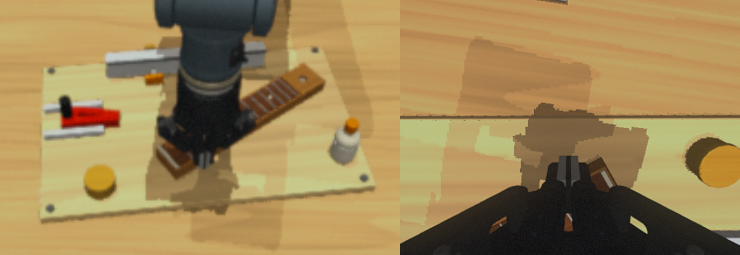

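The scene half shows the shut fingers on the neck's open side, near its free end (about (205,160)). The tin, at (100,178), is well clear. I'll descend now.

Emit:
step_arm:
  moves: [0, 0, 0.005, -0.1, 0, 0, 0, 0.01, -0.18, 0, 0, 0, 0.01, -0.18, 0, 0, 0, 0.01, -0.2, 0, 0, 0, 0.01, -0.22, 0, 0, 0, 0.01, -0.22, 0]

```text
t: 3.45
tcp_pos: [0.6705, 0.0467, 0.0997]
tool_rot: [0.998, 0.068, -0.0, -0.0]
force: [0.3, 0.1, -0.2]
finger_gap: -0.0
gripper_force: 0.0
```

Emit:
step_arm:
  moves: [0, 0, 0, -0.02, 0, 0, -0.05, -0.01, -0.02, 0, 0, -0.08, -0.015, -0.02, 0, 0, -0.11, -0.025, -0.02, 0, 0, -0.14, -0.045, -0.02, 0, 0, -0.17, -0.07, -0.02, 0, 0, -0.2, -0.095, -0.02, 0, 0, -0.24, -0.13, -0.02, 0, 0, -0.28, -0.16, -0.02, 0, 0, -0.32, -0.19, -0.02, 0, 0, -0.35, -0.22, -0.02, 0]

```text
t: 4.82
tcp_pos: [0.5997, 0.0023, 0.0958]
tool_rot: [0.998, 0.068, -0.001, -0.0]
force: [1.1, 0.6, -0.1]
finger_gap: -0.004
gripper_force: 0.4
```

Emit:
step_arm:
  moves: [0, -0.03, -0.015, 0, 0, 0, -0.07, -0.033, 0, 0, 0, -0.11, -0.052, 0, 0, 0, -0.15, -0.072, 0, 0, 0, -0.18, -0.087, 0, 0, 0, -0.2, -0.1, 0, 0, 0, -0.2, -0.1, 0, 0]

```text
t: 5.7
tcp_pos: [0.5603, -0.0176, 0.0959]
tool_rot: [0.998, 0.068, -0.0, 0.0]
force: [-0.3, 1.0, 0.2]
finger_gap: 0.002
gripper_force: 0.0
```

Emit:
step_arm:
  moves: [0, -0.015, -0.003, 0, 0, 0, -0.03, -0.006, 0, 0, 0, -0.042, -0.008, 0, 0, 0, -0.042, -0.008, 0, 0]

```text
t: 6.2
tcp_pos: [0.552, -0.019, 0.0959]
tool_rot: [0.998, 0.068, -0.0, -0.0]
force: [1.5, -0.1, 0.4]
finger_gap: 0.001
gripper_force: 0.2
```

```bash
cat > f.py <<'E'
from station import manip
import numpy as np
R=np.array([[.99075729,-.1356466],[.1356466,.99075729]]);o=np.array([.49888896,.03643895])
s=manip.sense();print(s['t'],'jig tcp',((s['tcp_pos'][:2]-o)@R*1000).round(1),s['tcp_pos'][2].round(4),'jig F',(s['force'][:2]@R).round(2),s['force'][2].round(2))
E
python3 f.py
```

```text
6.2 jig tcp [ 45.1 -62.1] 0.0959 jig F [ 1.44 -0.25] 0.35
```

Emit:
step_arm:
  moves: [0, -0.005, -0.0007, 0, 0, 0, -0.01, -0.0014, 0, 0, 0, -0.01, -0.0014, 0, 0]

```text
t: 6.58
tcp_pos: [0.5502, -0.0192, 0.0959]
tool_rot: [0.998, 0.068, -0.0, 0.0]
force: [0.9, -0.3, 0.1]
finger_gap: 0.001
gripper_force: 0.4
```

Emit:
step_arm:
  moves: [0, -0.005, -0.0007, 0, 0, 0, -0.01, -0.0014, 0, 0, 0, -0.01, -0.0014, 0, 0]

```text
t: 6.95
tcp_pos: [0.5481, -0.0195, 0.0959]
tool_rot: [0.998, 0.068, -0.0, -0.0]
force: [0.5, -0.8, 0.5]
finger_gap: 0.002
gripper_force: 0.4
```

Emit:
step_arm:
  moves: [0, -0.005, -0.0007, 0, 0, 0, -0.005, -0.0007, 0, 0]

```text
t: 7.2
tcp_pos: [0.5471, -0.0197, 0.0959]
tool_rot: [0.998, 0.068, -0.0, -0.0]
force: [1.2, -1.1, 0.8]
finger_gap: -0.002
gripper_force: 0.4
```

Emit:
step_arm:
  moves: [0, -0.005, -0.0007, 0, 0, 0, -0.01, -0.0014, 0, 0]

```text
t: 7.45
tcp_pos: [0.5452, -0.0199, 0.0959]
tool_rot: [0.998, 0.068, 0.0, 0.0]
force: [1.3, -1.6, 0.2]
finger_gap: 0.002
gripper_force: 0.5
```

Emit:
step_arm:
  moves: [0, -0.005, -0.0007, 0, 0, 0, -0.005, -0.0007, 0, 0]

```text
t: 7.7
tcp_pos: [0.544, -0.0201, 0.0959]
tool_rot: [0.998, 0.068, -0.0, -0.0]
force: [0.6, -1.1, -0.5]
finger_gap: 0.0
gripper_force: 0.4
```

Emit:
step_arm:
  moves: [0, -0.005, -0.0007, 0, 0, 0, -0.005, -0.0007, 0, 0]

```text
t: 7.95
tcp_pos: [0.5431, -0.0202, 0.0959]
tool_rot: [0.998, 0.068, -0.0, -0.0]
force: [1.4, -0.7, -0.1]
finger_gap: 0.005
gripper_force: 0.4
```

Emit:
step_arm:
  moves: [0, -0.005, -0.0007, 0, 0, 0, -0.005, -0.0007, 0, 0]

```text
t: 8.2
tcp_pos: [0.5421, -0.0203, 0.0959]
tool_rot: [0.998, 0.068, -0.0, -0.0]
force: [1.1, -1.1, 0.3]
finger_gap: -0.002
gripper_force: 0.4
```

Emit:
step_arm:
  moves: [0, -0.005, -0.0007, 0, 0, 0, -0.005, -0.0007, 0, 0]

```text
t: 8.45
tcp_pos: [0.5411, -0.0205, 0.0959]
tool_rot: [0.998, 0.068, -0.0, -0.0]
force: [1.5, -0.6, 0.1]
finger_gap: 0.004
gripper_force: 0.4
```

Emit:
step_arm:
  moves: [0, -0.004, -0.0005, 0, 0, 0, -0.004, -0.0005, 0, 0]

```text
t: 8.7
tcp_pos: [0.5403, -0.0206, 0.0959]
tool_rot: [0.998, 0.068, -0.0, -0.0]
force: [0.8, 0.2, -0.9]
finger_gap: 0.002
gripper_force: 0.4
```

```bash
python3 - <<'E'
from station import manip
import cv2,numpy as np
a=cv2.resize(manip.snapshot('top')['color'][120:265,145:350],(420,297)); b=cv2.resize(manip.snapshot('scene')['color'][160:270,170:340],(380,246))
b=cv2.copyMakeBorder(b,0,51,0,0,0); cv2.imwrite('pics/s3.png',np.hstack([a,b]))
E
```

```text
(no output)
```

View pics/s3.png

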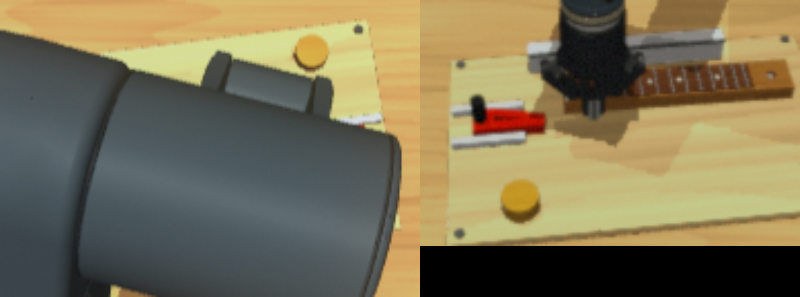

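The scene half shows the neck almost parallel to the fence, with the fingers at (595,105) behind its free end. The wedge is still drawn back, with its nose at (545,122). I'll keep feeling in.

Emit:
step_arm:
  moves: [0, -0.004, -0.0005, 0, 0, 0, -0.004, -0.0005, 0, 0]

```text
t: 9.05
tcp_pos: [0.5399, -0.0207, 0.0959]
tool_rot: [0.998, 0.068, 0.0, 0.0]
force: [1.8, -0.0, -1.0]
finger_gap: -0.003
gripper_force: 0.8
```

Emit:
step_arm:
  moves: [0, -0.004, -0.0005, 0, 0, 0, -0.004, -0.0005, 0, 0]

```text
t: 9.3
tcp_pos: [0.5395, -0.0208, 0.096]
tool_rot: [0.998, 0.068, 0.001, 0.0]
force: [3.1, 0.4, -1.6]
finger_gap: -0.001
gripper_force: 1.7
```

Emit:
step_arm:
  moves: [0, -0.003, -0.0004, 0, 0, 0, -0.003, -0.0004, 0, 0]

```text
t: 9.55
tcp_pos: [0.5392, -0.0209, 0.0961]
tool_rot: [0.998, 0.068, 0.001, 0.0]
force: [4.4, 1.2, -1.5]
finger_gap: -0.001
gripper_force: 2.6
```

Emit:
step_arm:
  moves: [0, -0.004, -0.0005, -0.002, 0, 0, -0.004, -0.0005, -0.002, 0]

```text
t: 9.8
tcp_pos: [0.539, -0.021, 0.096]
tool_rot: [0.998, 0.068, 0.002, 0.0]
force: [6.2, 2.7, -0.1]
finger_gap: 0.001
gripper_force: 3.0
```

Emit:
step_arm:
  moves: [0, -0.004, -0.0005, -0.001, 0, 0, -0.004, -0.0005, -0.001, 0]

```text
t: 10.05
tcp_pos: [0.5388, -0.0211, 0.096]
tool_rot: [0.998, 0.067, 0.003, 0.0]
force: [7.3, 3.2, 0.2]
finger_gap: -0.003
gripper_force: 3.5
```

Emit:
step_arm:
  moves: [0, -0.001, 0, 0, 0, 0, -0.001, 0, 0, 0, 0, -0.001, 0, 0, 0, 0, -0.001, 0, 0, 0, 0, -0.001, 0, 0, 0, 0, -0.001, 0, 0, 0]

```text
t: 10.8
tcp_pos: [0.5387, -0.0211, 0.096]
tool_rot: [0.998, 0.067, 0.003, 0.0]
force: [6.8, 3.3, -0.2]
finger_gap: -0.002
gripper_force: 3.6
```

Emit:
step_arm:
  moves: [0, 0, 0, 0, 0, 0, 0, 0, 0, 0, 0, 0, 0, 0, 0, 0, 0, 0, 0, 0]

```text
t: 11.3
tcp_pos: [0.5387, -0.0211, 0.096]
tool_rot: [0.998, 0.067, 0.003, 0.0]
force: [6.9, 3.2, 0.8]
finger_gap: 0.0
gripper_force: 3.6
```

```bash
python3 f.py
```

```text
11.3 jig tcp [ 31.7 -62.4] 0.096 jig F [7.27 2.22] 0.8
```

Emit:
step_arm:
  moves: [0, 0.01, 0.001, 0, 0, 0, 0.04, 0.005, 0, 0, 0, 0.09, 0.012, 0, 0, 0, 0.13, 0.018, 0, 0, 0, 0.13, 0.018, 0.15, 0, 0, 0.13, 0.018, 0.42, 0, 0, 0.13, 0.018, 0.42, 0, 0, 0.13, 0.018, 0.42, 0]

```text
t: 12.3
tcp_pos: [0.5621, -0.0173, 0.1791]
tool_rot: [0.998, 0.068, -0.0, -0.0]
force: [-0.7, -0.2, -0.2]
finger_gap: -0.002
gripper_force: 0.0
```

```bash
python3 f.py; python3 - <<'E'
from station import manip
import cv2
print(manip.sense()['q'],manip.sense()['tcp_pos'])
c=manip.snapshot('scene')['color'][160:280,170:370]; cv2.imwrite('pics/s4.png',cv2.resize(c,None,fx=3,fy=3))
E
```

```text
12.3 jig tcp [ 55.3 -61.8] 0.1791 jig F [-0.76 -0.13] -0.18
[-2.29441093e-01  6.19454608e-01  1.69775035e+00 -1.17012432e-04
  8.25330379e-01  1.20541221e+00] [ 0.56205545 -0.01730284  0.17911553]
```

View pics/s4.png

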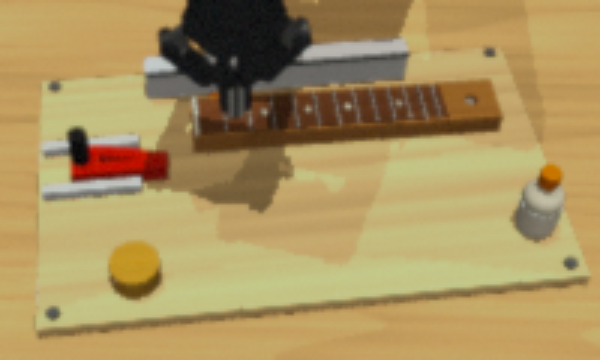

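The neck now lies along the fence against the pad and the wedge is still drawn back, with its nose at (167,165) and its post at (78,145). Next I go behind the post, turned by 90°.

Emit:
step_arm:
  moves: [0, 0, -0.15, 0, 0.055, 0, 0, -0.35, 0, 0.11, 0, 0, -0.55, 0, 0.165, 0, 0.01, -0.75, 0, 0.22, 0, 0.01, -0.92, 0, 0.28, 0, 0.01, -0.92, 0, 0.34, 0, 0.01, -0.92, 0, 0.4, 0, 0.01, -0.92, 0, 0.45, 0, 0.01, -0.92, 0, 0.5, 0, 0.01, -0.92, 0, 0.5, 0, 0.01, -0.92, 0, 0.5, 0, 0.01, -0.92, 0, 0.5]

```text
t: 13.85
tcp_pos: [0.5643, -0.2014, 0.1789]
tool_rot: [0.658, 0.753, -0.0, -0.0]
force: [-0.5, 0.1, 0.5]
finger_gap: 0.0
gripper_force: 0.0
```

Emit:
step_arm:
  moves: [0, 0, 0, -0.15, 0, 0, 0, 0, -0.28, 0, 0, 0, 0, -0.32, 0, 0, 0, 0, -0.32, 0, 0, 0, 0, -0.32, 0]

```text
t: 14.48
tcp_pos: [0.565, -0.2018, 0.1163]
tool_rot: [0.658, 0.753, 0.0, 0.001]
force: [1.2, -0.2, -0.1]
finger_gap: -0.002
gripper_force: 0.0
```

```bash
python3 f.py; python3 - <<'E'
from station import manip
import cv2
c=manip.snapshot('scene')['color'][160:280,150:350]; cv2.imwrite('pics/s5.png',cv2.resize(c,None,fx=3,fy=3))
E
```

```text
14.475 jig tcp [  33.2 -245. ] 0.1163 jig F [ 1.17 -0.35] -0.09
```

View pics/s5.png

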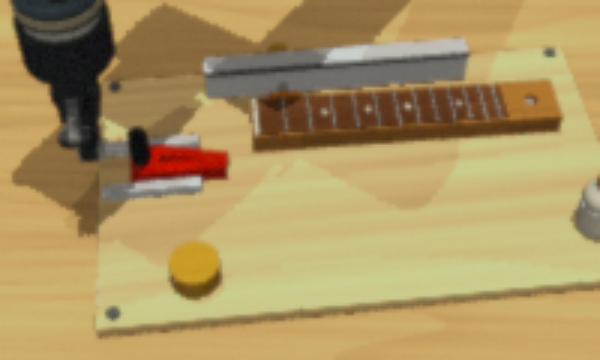

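Fingers at (90,150), behind the post at (138,148); the neck stays at the pad. Pushing now.

Emit:
step_arm:
  moves: [0, -0.005, 0.03, 0, 0, 0, -0.01, 0.06, 0, 0, 0, -0.013, 0.09, 0, 0, 0, -0.016, 0.11, 0, 0, 0, -0.019, 0.13, 0, 0, 0, -0.022, 0.15, 0, 0, 0, -0.025, 0.17, 0, 0]

```text
t: 15.4
tcp_pos: [0.5597, -0.168, 0.1154]
tool_rot: [0.658, 0.753, -0.0, 0.001]
force: [-0.5, -4.8, -1.7]
finger_gap: 0.003
gripper_force: 2.2
```

Emit:
step_arm:
  moves: [0, -0.002, 0.015, 0, 0, 0, -0.004, 0.03, 0, 0, 0, -0.006, 0.045, 0, 0, 0, -0.008, 0.06, 0, 0, 0, -0.01, 0.075, 0, 0, 0, -0.012, 0.09, 0, 0, 0, -0.014, 0.105, 0, 0]

```text
t: 16.27
tcp_pos: [0.5567, -0.1463, 0.1153]
tool_rot: [0.658, 0.753, 0.0, 0.0]
force: [-0.8, -4.5, 0.5]
finger_gap: 0.001
gripper_force: 2.0
```

```bash
python3 f.py
```

```text
16.275 jig tcp [  32.4 -188.9] 0.1153 jig F [-1.45 -4.37] 0.54
```

Emit:
step_arm:
  moves: [0, -0.001, 0.01, 0, 0, 0, -0.003, 0.02, 0, 0, 0, -0.004, 0.03, 0, 0, 0, -0.005, 0.04, 0, 0, 0, -0.007, 0.05, 0, 0, 0, -0.008, 0.06, 0, 0]

```text
t: 17.02
tcp_pos: [0.555, -0.1344, 0.1153]
tool_rot: [0.658, 0.753, 0.0, 0.0]
force: [0.6, -3.0, 1.1]
finger_gap: -0.001
gripper_force: 1.8
```

Emit:
step_arm:
  moves: [0, -0.001, 0.007, 0, 0, 0, -0.002, 0.014, 0, 0, 0, -0.003, 0.021, 0, 0, 0, -0.004, 0.028, 0, 0]

```text
t: 17.52
tcp_pos: [0.5542, -0.1288, 0.1153]
tool_rot: [0.657, 0.753, 0.0, 0.0]
force: [0.7, -2.9, 1.4]
finger_gap: -0.003
gripper_force: 1.7
```

Emit:
step_arm:
  moves: [0, -0.001, 0.006, 0, 0, 0, -0.002, 0.012, 0, 0, 0, -0.002, 0.018, 0, 0]

```text
t: 17.9
tcp_pos: [0.5538, -0.1252, 0.1153]
tool_rot: [0.657, 0.753, -0.0, -0.0]
force: [-0.8, -3.3, 1.6]
finger_gap: -0.003
gripper_force: 1.7
```

Emit:
step_arm:
  moves: [0, -0.001, 0.006, 0, 0, 0, -0.002, 0.012, 0, 0]

```text
t: 18.15
tcp_pos: [0.5534, -0.1228, 0.1153]
tool_rot: [0.658, 0.753, 0.0, 0.0]
force: [-0.5, -3.1, 1.5]
finger_gap: -0.001
gripper_force: 1.7
```

Emit:
step_arm:
  moves: [0, -0.001, 0.006, 0, 0, 0, -0.002, 0.012, 0, 0]

```text
t: 18.4
tcp_pos: [0.5531, -0.1204, 0.1153]
tool_rot: [0.658, 0.753, 0.0, 0.0]
force: [0.4, -3.4, 1.9]
finger_gap: 0.001
gripper_force: 1.7
```

Emit:
step_arm:
  moves: [0, -0.001, 0.005, 0, 0, 0, -0.001, 0.01, 0, 0]

```text
t: 18.65
tcp_pos: [0.5528, -0.1184, 0.1153]
tool_rot: [0.657, 0.753, -0.0, -0.0]
force: [-0.9, -3.8, 1.8]
finger_gap: -0.001
gripper_force: 1.7
```

Emit:
step_arm:
  moves: [0, -0.001, 0.005, 0, 0, 0, -0.001, 0.01, 0, 0]

```text
t: 18.9
tcp_pos: [0.5526, -0.1164, 0.1153]
tool_rot: [0.657, 0.753, -0.0, -0.0]
force: [0.2, -3.2, 2.0]
finger_gap: -0.002
gripper_force: 1.7
```

Emit:
step_arm:
  moves: [0, -0.001, 0.005, 0, 0, 0, -0.001, 0.01, 0, 0]

```text
t: 19.15
tcp_pos: [0.5523, -0.1144, 0.1153]
tool_rot: [0.657, 0.753, -0.0, -0.0]
force: [0.4, -4.0, 2.0]
finger_gap: 0.003
gripper_force: 1.7
```

Emit:
step_arm:
  moves: [0, -0.001, 0.005, 0, 0, 0, -0.001, 0.01, 0, 0]

```text
t: 19.4
tcp_pos: [0.552, -0.1124, 0.1153]
tool_rot: [0.657, 0.753, -0.0, -0.0]
force: [-0.9, -3.8, 2.6]
finger_gap: 0.004
gripper_force: 1.7
```

Emit:
step_arm:
  moves: [0, -0.001, 0.005, 0, 0, 0, -0.001, 0.01, 0, 0]

```text
t: 19.65
tcp_pos: [0.5518, -0.1103, 0.1153]
tool_rot: [0.657, 0.753, -0.0, -0.0]
force: [-0.8, -3.4, 2.0]
finger_gap: -0.003
gripper_force: 1.7
```

Emit:
step_arm:
  moves: [0, -0.001, 0.005, 0, 0, 0, -0.001, 0.01, 0, 0]

```text
t: 19.9
tcp_pos: [0.5516, -0.1083, 0.1152]
tool_rot: [0.657, 0.753, -0.0, -0.0]
force: [-1.6, -3.8, 2.7]
finger_gap: -0.002
gripper_force: 1.7
```

Emit:
step_arm:
  moves: [0, -0.001, 0.005, 0, 0, 0, -0.001, 0.01, 0, 0]

```text
t: 20.15
tcp_pos: [0.5515, -0.1066, 0.1152]
tool_rot: [0.657, 0.754, -0.0, -0.0]
force: [-1.8, -5.0, 1.8]
finger_gap: -0.001
gripper_force: 2.5
```

Emit:
step_arm:
  moves: [0, -0.001, 0.005, 0, 0, 0, -0.001, 0.01, 0, 0]

```text
t: 20.4
tcp_pos: [0.5513, -0.105, 0.1153]
tool_rot: [0.657, 0.754, -0.001, 0.0]
force: [-2.5, -7.4, 1.4]
finger_gap: -0.001
gripper_force: 3.3
```

Emit:
step_arm:
  moves: [0, -0.001, 0.005, 0, 0, 0, -0.001, 0.005, 0, 0]

```text
t: 20.65
tcp_pos: [0.5512, -0.1043, 0.1153]
tool_rot: [0.657, 0.754, -0.001, 0.0]
force: [-2.1, -6.4, 0.3]
finger_gap: 0.0
gripper_force: 3.3
```

```bash
python3 f.py
```

```text
20.65 jig tcp [  32.7 -146.5] 0.1153 jig F [-2.98 -6.04] 0.31
```

Squeezing has begun. I'll go on up to about 10 N.

Emit:
step_arm:
  moves: [0, -0.001, 0.005, 0, 0, 0, -0.001, 0.005, 0, 0]

```text
t: 20.9
tcp_pos: [0.5511, -0.1036, 0.1153]
tool_rot: [0.657, 0.754, -0.001, 0.001]
force: [-3.1, -6.9, -0.2]
finger_gap: -0.003
gripper_force: 3.8
```

Emit:
step_arm:
  moves: [0, -0.001, 0.005, 0, 0, 0, -0.001, 0.005, 0, 0]

```text
t: 21.15
tcp_pos: [0.551, -0.1028, 0.1153]
tool_rot: [0.657, 0.754, -0.001, 0.001]
force: [-1.9, -8.7, 1.0]
finger_gap: -0.0
gripper_force: 4.1
```

```bash
python3 f.py
```

```text
21.15 jig tcp [  32.7 -145. ] 0.1153 jig F [-3.04 -8.39] 1.0
```

Emit:
step_arm:
  moves: [0, -0.001, 0.005, 0, 0, 0, -0.001, 0.005, 0, 0]

```text
t: 21.4
tcp_pos: [0.5509, -0.1021, 0.1153]
tool_rot: [0.657, 0.754, -0.001, 0.001]
force: [-1.7, -9.2, 1.0]
finger_gap: -0.001
gripper_force: 4.5
```

Emit:
step_arm:
  moves: [0, -0.001, 0.005, 0, 0, 0, -0.001, 0.005, 0, 0]

```text
t: 21.65
tcp_pos: [0.5508, -0.1013, 0.1153]
tool_rot: [0.657, 0.754, -0.001, 0.001]
force: [-3.1, -9.9, 0.3]
finger_gap: 0.006
gripper_force: 5.0
```

```bash
python3 f.py
```

```text
21.65 jig tcp [  32.7 -143.5] 0.1153 jig F [-4.42 -9.36] 0.31
```

Emit:
step_arm:
  moves: [0, -0.0005, 0.004, 0, 0, 0, -0.0005, 0.004, 0, 0, 0, -0.0005, 0.004, 0, 0]

```text
t: 22.02
tcp_pos: [0.5507, -0.1007, 0.1153]
tool_rot: [0.657, 0.754, -0.001, 0.001]
force: [-2.6, -11.3, 1.2]
finger_gap: -0.001
gripper_force: 5.3
```

```bash
python3 f.py
```

```text
22.025 jig tcp [  32.7 -142.9] 0.1153 jig F [ -4.13 -10.8 ] 1.25
```

Emit:
step_arm:
  moves: [0, 0.001, -0.01, 0, 0, 0, 0.004, -0.03, 0, 0, 0, 0.01, -0.08, 0, 0, 0, 0.02, -0.15, 0, 0, 0, 0.02, -0.15, 0, 0, 0, 0.02, -0.15, 0.3, 0, 0, 0.02, -0.3, 0.6, 0, 0, 0.02, -0.5, 0.8, 0, 0, 0.02, -0.7, 0.8, 0, 0, 0.02, -0.9, 0.8, 0, 0, 0.02, -0.9, 0.8, 0, 0, 0.02, -0.9, 0.8, 0]

```text
t: 23.52
tcp_pos: [0.5538, -0.278, 0.2748]
tool_rot: [0.658, 0.753, 0.0, -0.001]
force: [0.2, -0.4, -0.1]
finger_gap: -0.001
gripper_force: 0.0
```

```bash
python3 f.py; python3 - <<'E'
from station import manip
import cv2
c=manip.snapshot('top')['color'][120:265,145:350]; cv2.imwrite('pics/s6.png',cv2.resize(c,None,fx=3.9,fy=3.9,interpolation=cv2.INTER_CUBIC))
E
```

```text
23.525 jig tcp [  11.8 -319. ] 0.2748 jig F [ 0.17 -0.44] -0.15
```

View pics/s6.png

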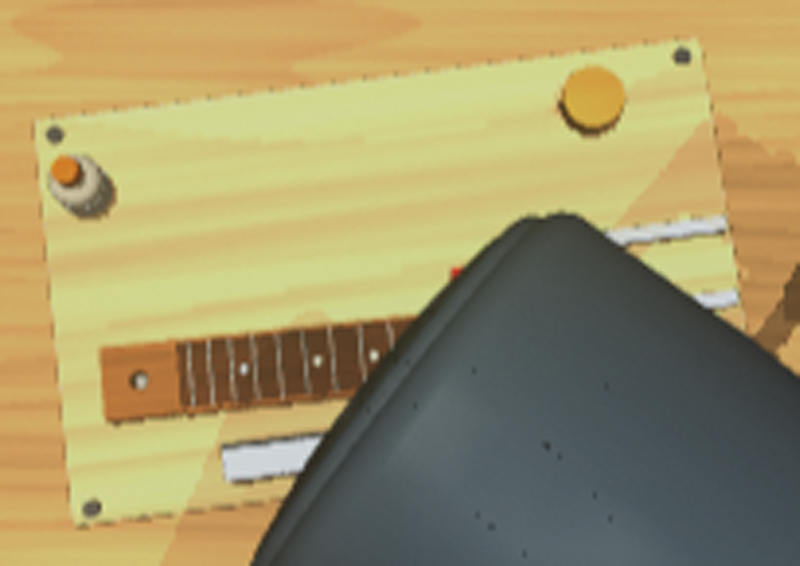

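The neck is clamped along the fence, the wedge nose shows at (458,272), and the tin and glue bottle have not moved. One check from the scene camera before handing in.

```bash
python3 - <<'E'
from station import manip
import cv2
c=manip.snapshot('scene')['color'][160:280,150:350]; cv2.imwrite('pics/s7.png',cv2.resize(c,None,fx=3,fy=3))
E
```

```text
(no output)
```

View pics/s7.png

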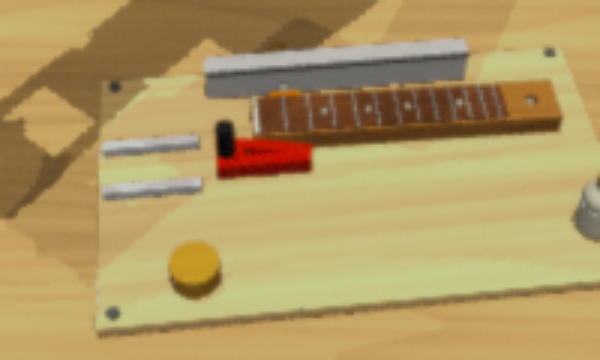

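The wedge, with its nose at (310,157), sits behind the neck's free end, and the neck is flat against the pad. Handing in.

```bash
python3 -c "
from station import manip
print(manip.sign_off())"
```

```text
the job is handed in; nothing more can be done
None
```

The job is handed in: I pressed the neck onto the pad at about 7 N for just over a second and released it, then clamped it with the wedge at about 10–11 N; the robot is clear, the tin and glue have not moved, and the arm stayed away from the mug, polish bottle and screwdriver.

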